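Load hot and cold valve stems into the kit holder

TASK

Kit the next tap: take the red-sleeved and the blue-sleeved valve stem out of the leaning rack and drop each, plain steel foot down, into the holder pocket whose rim has its colour, so that it stands on the pocket floor. Leave the black-sleeved stem in its place in the rack, and do not knock over or push aside the two finished taps.

Things in the scene. Friction and masses are not known exactly. Their poses are not given: they have to be found in the camera images.
- stem_red: Red valve stem: polished steel rod, 16 mm diameter, 160 mm long, 0.12 kg, its top 45 mm sleeved in red plastic (same diameter). Origin: centre of its plain steel foot; +z runs along the rod to the sleeved end. It starts in one of the three channels of the rack, leaning 30 degrees from upright.
- stem_blue: Blue valve stem: polished steel rod, 16 mm diameter, 160 mm long, 0.12 kg, its top 45 mm sleeved in blue plastic (same diameter). Origin: centre of its plain steel foot; +z runs along the rod to the sleeved end. It starts in one of the three channels of the rack, leaning 30 degrees from upright.
- stem_black: Black valve stem: polished steel rod, 16 mm diameter, 160 mm long, 0.12 kg, its top 45 mm sleeved in black plastic (same diameter). Origin: centre of its plain steel foot; +z runs along the rod to the sleeved end. It starts in one of the three channels of the rack, leaning 30 degrees from upright. It stays there.
- rack: Fixed yellow base plate 150x260x12 mm with three grey channels 85 mm apart along y. Stems lean 30 deg, tops to its -x; foot centres at x +35, y -85/0/+85, z 34 mm in its frame. Along a stem from the foot: back plate (robot side) to 88 mm, side fins (31 mm over outsides) to 74 mm, open on the +x side; above 88 mm free all round. Origin: centre of underside, z up.
- holder: Kit holder fixed to the bench: black base 125 x 70 x 10 mm with two grey square pockets, centres 35 mm either side of the origin along its x (red-rimmed at -x, blue-rimmed at +x), rims 90 mm above the bench. Any yaw. Origin: centre of the underside, z up.
- pocket_red (a point): centre of the floor of the pocket with the red rim, in the holder: a square pocket 30 mm wide inside, 5 mm walls, 80 mm deep (rim 80 mm above this point); z up
- pocket_blue (a point): centre of the floor of the pocket with the blue rim, in the holder: a square pocket 30 mm wide inside, 5 mm walls, 80 mm deep (rim 80 mm above this point); z up
- tap_a: First finished chrome mixer tap standing loose on the bench: round base 52 mm across, 38 mm body, 155 mm tall with its lever, spout reaching 118 mm along its +x. Origin: centre of its underside, z up.
- tap_b: Second finished chrome mixer tap standing loose on the bench: round base 52 mm across, 38 mm body, 155 mm tall with its lever, spout reaching 118 mm along its +x. Origin: centre of its underside, z up.
Not all that is in view belongs to the job. What is shaped like the stem_red but orange is not meant.

How it is judged:
At the end, for the whole second after the job is handed in: Red stem in the red pocket, blue stem in the blue one, each foot down (foot within 10 mm of the floor in height, 16 mm of the pocket centre), tilted less than 0.3 rad, at rest; black stem within 25 mm of its start (z of stem_red in the frame of pocket_red between -0.006 and 0.01 m and horizontal distance between stem_red and pocket_red below 0.016 m and angle between each of stem_red, stem_blue's own z axis and vertical below 0.3 rad and linear speed of each of stem_red, stem_blue below 0.03 m/s and z of stem_blue in the frame of pocket_blue between -0.006 and 0.01 m and horizontal distance between stem_blue and pocket_blue below 0.016 m and distance of stem_black from where it was at the start of the episode below 0.025 m); the robot touches nothing.
It fails at once if the black-sleeved stem is pulled out of its place in the rack (over 40 mm) (distance of stem_black from where it was at the start of the episode above 0.04 m).
It fails at once if the first finished tap is knocked over or shoved more than 40 mm (distance of tap_a from where it was at the start of the episode above 0.04 m or angle between tap_a's own z axis and vertical above 0.5 rad).
It fails at once if the second finished tap is knocked over or shoved more than 40 mm (distance of tap_b from where it was at the start of the episode above 0.04 m or angle between tap_b's own z axis and vertical above 0.5 rad).
It also fails if it takes over 61 s, if anything falls off the work surface, if the arm or the gripper's body presses on something with over 40 N, if the wrist force passes 120 N, or if a joint passes its speed limit or range.

ROBOT

A 6-joint arm with a two-finger parallel gripper is mounted at the origin on the work surface. World frame = base frame: x ahead of the robot, y to its left, z up, the work surface at z = 0. Lengths are in m, angles in rad, forces in N, time in s.
With the tool pointing down it reaches from about 0.35 to 0.925 m from the base axis. Payload 6.4 kg.
Tool frame: the origin (TCP) lies midway between the tips of the shut fingers; the grasp point (between the pads) lies 19 mm behind it; z points along the fingers, y is the line along which they close (so a half turn about z gives the same grasp; the last joint's range is limited). The gripper opens to 85 mm and grips with 20 to 120 N. Pads are 22 mm wide; open, the fingers measure 114 mm over their backs; the gripper's body (76 mm by 85 mm) begins 54 mm behind the grasp point. The pads swing forward as they close: fully open they stand 13 mm farther back than shut.
Start: joints at [-1.279, 0.245, 1.558, -0, 1.339, -0.174], TCP at [0.292, -0.581, 0.231] pointing down, gripper open.
Joint ranges: [-3.13, 3.13], [-1.02, 2.26], [0.13, 2.54], [-0.95, 4.09], [0.21, 2.88], [-2.74, 2.74]. Speed limits (rad/s): [2.57, 2.57, 3.14, 3.14, 3.14, 3.14].

INTERFACE

Orientations are given as a 3x3 rotation matrix whose columns are the frame's x, y, z axes.
In Python, from bench import manip gives the robot as it stands.
- The arm moves only by the shell command python3 -m jog 'ROWS' [OPENING]. ROWS is JSON, a list of rows, each an object with "delta_pos": the shift along the world's x, y, z in mm, a list of three; "yaw": the turn about the world's z in rad. In form: [{"delta_pos": [tx, ty, tz], "yaw": yaw}, ...]. A call has 1 to 5 rows; each row is the pose to reach, as a shift and turn from the pose commanded when the call began; what a row does not reach only later rows make up. A row lasts 1/10 s, in which the tool goes at most 50 mm and 8.59 degrees, less where a joint would pass 70% of its speed; a pose out of reach is approached as far as the arm can. A call with a gripper value outside its range is refused whole. OPENING is the opening, from 0 (shut) to 1 (fully open), set as the call begins (- or left out, the last holds). The fingers move at their own pace and stop on an object; the grip force is fixed at half the most. Time passes only in rows, so rows that repeat a pose let the fingers close. It gives the time, the measured TCP pose, the force, the opening and the grip force at its end, in the units of the state.
- manip.get_obs(): the state, without advancing time (a new reading comes with each control period).
- manip.read_camera(name): name is "scene" or "top" or "wrist"; returns the picture (480x640x3 uint8, red, green, blue); there is no depth.
- manip.get_calibration(name): a dict with "fov_y" (degrees; the focal length in pixels is half the picture's height over the tangent of half this angle, whatever the lens; pixels are square), "cx", "cy" (the principal point, pixels), "R" (3x3) and "t" (3): a world point X has camera coordinates R X + t. Camera axes: x right, y down, z forward; pixel columns grow to the right and rows downward; lengths in m; the calibration is good to about 2 mm. A picture is of the moment at which its call begins: read the wrist's pose just before it. get_calibration takes no time and is no camera call; for the wrist camera it gives the pose at the moment of the call.
- manip.hand_in(): hands the job in; it is judged then, once.
Trained networks look in the newest picture that a camera, given by its name, has taken for a name from the list of things; names that differ only in an ending like _2 or _b are one class to them, and where a whole thing is asked for, a point or a joint stands for the part that bears it (a point fixed in the world has none). Each returns a list of dicts, best first, with "conf" (0 to 1); they miss things now and then, are a little off and sometimes report something else, mostly with a low value. They report only what shows in the picture. A call takes as long as a camera call. They do not tell look-alikes from the thing itself.
- manip.trace(camera, label): "pixels" (480x640 bool, what is visible of it) and "xy" ([column, row] in pixels, amid what is visible of it).
The state is a dict: "t": time; "joints": joint angles; "qd": joint speeds; "tau": joint torques, N m; "position": TCP position; "tool_rot": TCP orientation; "force": force on the tool from outside, world axes, zero at the start; "moment": the same for the moment, N m; "gripper_width": finger opening in m; "grasp_force": force on a finger pad.
Only numpy, scipy, OpenCV 4.12 (cv2) and the standard library are available. Lean on these libraries where they do the work, as an engineer would, in place of code of your own. Each camera call takes 0.05 s, during which the arm holds its last target. There are 200 camera calls.

## Working session

There is one attempt and no reset: what is moved stays moved. The work goes in short steps, Python scripts to look and compute and a shell command to move; the robot and the scene stay as the last step left them, time stands still between calls to the robot, and variables do not carry over. Pictures are saved under pics/ and viewed, at most 13 in all, crops included, and the job is handed in when it is done.

```bash
mkdir -p pics; ls; cat > h.py <<'E'
import numpy as np, cv2
from bench import manip
def cal(n):
    c=manip.get_calibration(n); f=240/np.tan(np.radians(c["fov_y"])/2)
    return f,c["cx"],c["cy"],np.array(c["R"]),np.array(c["t"])
def back(n,p,z,C=None):
    f,cx,cy,R,t=C or cal(n); o=-R.T@t; d=R.T@np.array([(p[0]-cx)/f,(p[1]-cy)/f,1]); return o+d*(z-o[2])/d[2]
def proj(n,X,C=None):
    f,cx,cy,R,t=C or cal(n); c=R@np.array(X)+t; return np.array([f*c[0]/c[2]+cx,f*c[1]/c[2]+cy])
def save(n,im): cv2.imwrite("pics/"+n,im[:,:,::-1])
E
python3 - <<'E'
from h import *
for n in ("scene","top"):
    save(n+"0.png",manip.read_camera(n)); f,cx,cy,R,t=cal(n); print(n,f,cx,cy,-R.T@t,R.round(2).tolist())
    for l in ("stem_red","stem_blue","stem_black","rack","holder","tap_a"):
        for r in manip.trace(n,l)[:5]: print(l,round(r["conf"],2),np.round(r["xy"]),r["pixels"].sum())
print(manip.get_obs()["t"], manip.get_obs()["tool_rot"])
E
```

```text
pics
scene 454.559568202315 322.62142918490264 241.30345681970962 [ 1.08705149 -0.58114324  0.60075317] [[0.8, 0.59, -0.02], [0.35, -0.51, -0.79], [-0.48, 0.62, -0.62]]
stem_red 0.95 [364. 303.] 739
stem_red 0.58 [333. 156.] 417
stem_blue 0.94 [306. 172.] 436
stem_black 0.61 [355. 140.] 356
rack 0.66 [334. 200.] 4709
holder 0.77 [245. 281.] 2945
tap_a 0.74 [202. 363.] 3539
tap_a 0.66 [412. 237.] 2013
top 448.08535055725605 321.941913927537 242.4441548920749 [ 0.54627117 -0.02830597  1.00331725] [[-0.01, -1.0, 0.03], [-0.99, 0.0, -0.12], [0.12, -0.03, -0.99]]
stem_red 0.88 [335. 188.] 488
stem_red 0.56 [204. 297.] 412
stem_red 0.17 [373. 272.] 1837
stem_blue 0.73 [245. 298.] 401
stem_blue 0.4 [373. 272.] 1852
stem_black 0.79 [155. 294.] 350
stem_black 0.7 [246. 299.] 438
rack 0.79 [217. 288.] 7064
holder 0.57 [375. 273.] 1881
tap_a 0.83 [263. 173.] 836
tap_a 0.75 [465. 218.] 1288
0.7 [[ 8.93474460e-01  4.49114004e-01  1.26192155e-05]
 [ 4.49114004e-01 -8.93474460e-01  6.06193770e-06]
 [ 1.39974479e-05  2.51279907e-07 -1.00000000e+00]]
```

View pics/scene0.png

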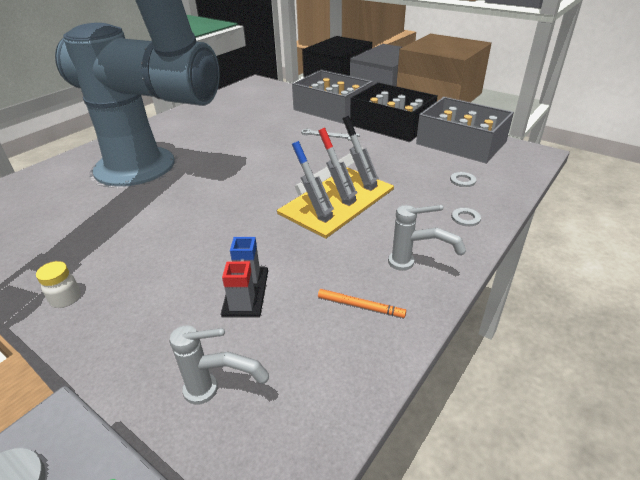

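View pics/top0.png

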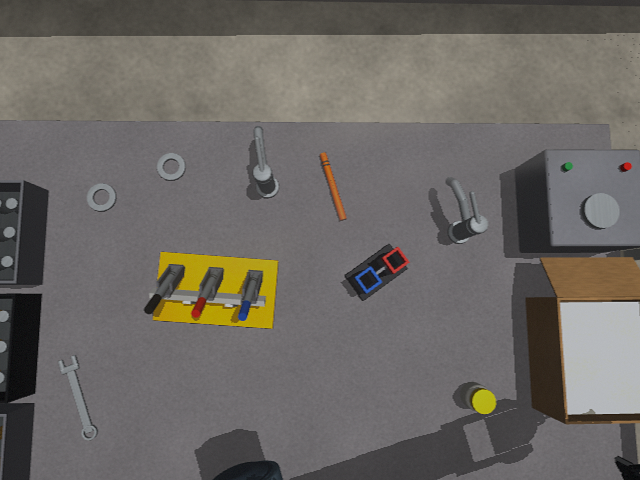

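Top view: rack at (215,290), stems blue (250,295), red (207,292), black (165,288). Holder rims are red (395,260) and blue (369,280), taps at (265,180) and (467,225). There are two red-stem candidates. The rod at (335,188) is orange, lying loose and fully coloured. The red-sleeved steel rod at (204,297), in the middle channel, fits the description. I'll measure it and confirm with a crop.

```bash
python3 - <<'E'
from h import *
from scipy.optimize import least_squares
C={n:cal(n) for n in ("scene","top")}
I={n:cv2.imread(f"pics/{n}0.png") for n in C}
H={n:cv2.cvtColor(I[n],cv2.COLOR_BGR2HSV) for n in C}
def mask(n,lo,hi,box):
    m=cv2.inRange(H[n],lo,hi); k=np.zeros_like(m); x0,y0,x1,y1=box; k[y0:y1,x0:x1]=m[y0:y1,x0:x1]; return k
# rack by plate corners (top): hull of yellow
boxes={"top":(140,240,290,340),"scene":(270,160,400,240)}
Q={}
for n in C:
    m=mask(n,(20,120,90),(35,255,255),boxes[n]); c=cv2.convexHull(cv2.findNonZero(m))
    for e in range(2,30):
        a=cv2.approxPolyDP(c,e,True)
        if len(a)<=4: break
    Q[n]=a[:,0].astype(float); print(n,Q[n].tolist())
def T(p,X): c,s=np.cos(p[2]),np.sin(p[2]); return np.array([p[0]+c*X[0]-s*X[1],p[1]+s*X[0]+c*X[1],X[2]])
cor=[(a*.075,b*.13,.012) for a,b in((1,1),(1,-1),(-1,-1),(-1,1))]
def res(p,ns=("top","scene")):
    r=[]
    for n in ns:
        for X in cor:
            d=Q[n]-proj(n,T(p,X),C[n]); r+=list(d[np.argmin((d**2).sum(1))])
    return r
c0=back("top",(215,290),.012)
s=min((least_squares(res,[c0[0],c0[1],y],loss="soft_l1") for y in(-.3,0,.3)),key=lambda s:s.cost)
print("rack",s.x,s.cost,np.round(s.fun,1)); p=s.x
# stems: predicted axis vs sleeve blobs
for nm,y in(("blue",-.085),("red",0),("black",.085)):
    f=np.array([.035,y,.034]); d=np.array([-.5,0,.866])
    print(nm,"foot",T(p,f).round(4),"s120",T(p,f+.12*d).round(4),[ (n,proj(n,T(p,f+.1375*d),C[n]).round(1).tolist()) for n in C])
col={"blue":((105,120,60),(130,255,255)),"red":((0,150,60),(6,255,255))}
def tri(pts):
    return least_squares(lambda X:np.r_[[proj(n,X,C[n])-pts[n] for n in C]].ravel(),[.5,0,.1])
def blob(n,col,box):
    m=mask(n,*col,box); cs,_=cv2.findContours(m,0,2); c=max(cs,key=cv2.contourArea); M=cv2.moments(cv2.convexHull(c)); return np.array([M["m10"],M["m01"]])/M["m00"]
sb={"top":(140,240,290,340),"scene":(270,120,400,180)}
hb={"top":(340,235,420,305),"scene":(215,225,275,290)}
for k in col:
    q={n:blob(n,col[k],sb[n]) for n in C}; r=tri(q); print("sleeve",k,{n:q[n].round(1).tolist() for n in q},r.x.round(4),np.round(r.fun,1))
for k in col:
    q=blob("top",col[k],hb["top"]); print("rim",k,q.round(1),back("top",q,.09).round(4), "scene blob",blob("scene",col[k],hb["scene"]).round(1),"proj",proj("scene",back("top",q,.09)).round(1))
cv2.imwrite("pics/crop.png",np.hstack([cv2.resize(I["top"][235:345,140:290],None,fx=2.6,fy=2.6,interpolation=2),cv2.resize(I["scene"][110:240,270:400],(286,286))[:286]]) if 0 else cv2.resize(I["top"][140:345,130:430],None,fx=2.6,fy=2.6,interpolation=cv2.INTER_CUBIC))
E
```

```text
scene [[393.0, 186.0], [326.0, 237.0], [277.0, 211.0], [347.0, 168.0]]
top [[277.0, 260.0], [272.0, 328.0], [153.0, 319.0], [160.0, 252.0]]
rack [ 0.5617302   0.17078087 -0.07492113] 6.243629181908449 [-0.4  1.  -1.6  0.6 -1.  -0.1  0.4 -1.  -1.5  0.8 -0.3  2.1  0.3  1.1
  0.2  1.4]
blue foot [0.5903 0.0834 0.034 ] s120 [0.5304 0.0879 0.1379] [('scene', [299.9, 152.4]), ('top', [245.0, 309.5])]
red foot [0.5966 0.1682 0.034 ] s120 [0.5368 0.1727 0.1379] [('scene', [325.9, 138.5]), ('top', [199.3, 306.4])]
black foot [0.603  0.2529 0.034 ] s120 [0.5432 0.2574 0.1379] [('scene', [349.4, 125.9]), ('top', [153.4, 303.2])]
sleeve blue {'scene': [299.1, 151.8], 'top': [243.8, 310.5]} [0.5193 0.0902 0.1532] [ 0.5 -0.1  0.3  0.3]
sleeve red {'scene': [325.1, 137.8], 'top': [198.3, 306.6]} [0.527  0.1743 0.1544] [ 0.6 -0.1  0.3  0.4]
rim blue [368.  279.3] [ 0.5793 -0.1517  0.09  ] scene blob [242.8 248. ] proj [243.9 243.1]
rim red [395.1 259.6] [ 0.6192 -0.2083  0.09  ] scene blob [236.5 273.8] proj [237.5 268.5]
```

View pics/crop.png

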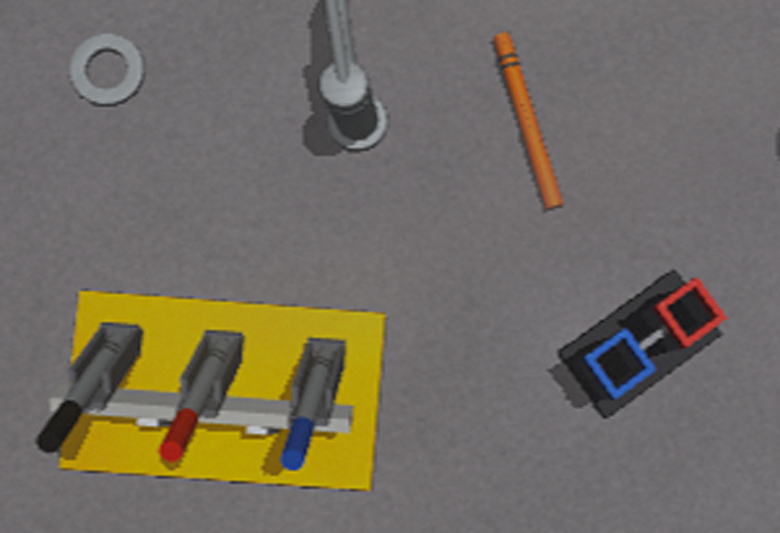

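The crop confirms it: the middle stem is steel with a red sleeve, while the orange rod lies loose with no steel part. The rack fit residual is 1–2 px, the sleeves triangulate within 3 mm of the rack model, and the rims are 69 mm apart against the 70 mm given. Moving to above red.

```bash
python3 -m jog '[{"delta_pos":[15,47,0],"yaw":-0.03},{"delta_pos":[30,94,0],"yaw":-0.06},{"delta_pos":[45,141,0],"yaw":-0.09},{"delta_pos":[60,188,0],"yaw":-0.12},{"delta_pos":[60,188,0],"yaw":-0.135}]' 1
python3 -m jog '[{"delta_pos":[15,47,0],"yaw":-0.03},{"delta_pos":[30,94,0],"yaw":-0.06},{"delta_pos":[45,141,0],"yaw":-0.09},{"delta_pos":[60,188,0],"yaw":-0.12},{"delta_pos":[60,188,0],"yaw":-0.135}]'
python3 -m jog '[{"delta_pos":[15,47,0],"yaw":-0.03},{"delta_pos":[30,94,0],"yaw":-0.06},{"delta_pos":[45,141,0],"yaw":-0.09},{"delta_pos":[60,188,0],"yaw":-0.12},{"delta_pos":[60,188,0],"yaw":-0.135}]'
python3 -m jog '[{"delta_pos":[15,47,0],"yaw":-0.03},{"delta_pos":[30,94,0],"yaw":-0.06},{"delta_pos":[45,141,0],"yaw":-0.09},{"delta_pos":[60,188,0],"yaw":-0.12},{"delta_pos":[60,188,0],"yaw":-0.135}]'
python3 -c "
from h import *
o=manip.get_obs();print(o['t'],o['position'],o['tool_rot'],o['joints'],o['gripper_width'])"
```

```text
t: 1.2
position: [0.3532, -0.3881, 0.2309]
tool_rot: [[0.944, 0.329, 0.0], [0.329, -0.944, 0.002], [0.001, -0.002, -1.0]]
force: [-0.2, -1.2, -0.5]
gripper_width: 0.0855
grasp_force: 0.0
t: 1.7
position: [0.413, -0.2008, 0.2314]
tool_rot: [[0.98, 0.2, 0.001], [0.2, -0.98, 0.001], [0.001, -0.001, -1.0]]
force: [-0.4, -0.9, -0.1]
gripper_width: 0.0855
grasp_force: 0.0
t: 2.2
position: [0.473, -0.013, 0.2316]
tool_rot: [[0.998, 0.067, 0.001], [0.067, -0.998, 0.001], [0.001, -0.001, -1.0]]
force: [0.4, -0.0, -0.1]
gripper_width: 0.0856
grasp_force: 0.0
t: 2.7
position: [0.5334, 0.1742, 0.2313]
tool_rot: [[0.997, -0.071, 0.001], [-0.071, -0.997, 0.001], [0.001, -0.001, -1.0]]
force: [0.4, -1.4, -1.0]
gripper_width: 0.0855
grasp_force: 0.0
2.7 [0.53335404 0.17422655 0.23126361] [[ 9.97493572e-01 -7.07538135e-02  6.86731016e-04]
 [-7.07543462e-02 -9.97493462e-01  7.85009086e-04]
 [ 6.29467312e-04 -8.31630721e-04 -9.99999456e-01]] [1.13356679e-01 3.74936182e-02 1.78831205e+00 7.25908631e-04
 1.31501593e+00 1.75478289e+00] 0.08549280269279481
```

```bash
python3 -m jog '[{"delta_pos":[0,2,-35],"yaw":0},{"delta_pos":[0,2,-70],"yaw":0},{"delta_pos":[0,2,-105],"yaw":0},{"delta_pos":[0,2,-105],"yaw":0},{"delta_pos":[0,2,-105],"yaw":0}]'
python3 - <<'E'
from h import *
save("w1.png",manip.read_camera("wrist")); C=cal("wrist")
for X in([.535,.172,.141],):print(proj("wrist",X,C))
for r in manip.trace("wrist","stem_red"):print(r["conf"],r["xy"],r["pixels"].sum())
E
```

```text
t: 3.2
position: [0.5325, 0.172, 0.1267]
tool_rot: [[0.997, -0.076, -0.0], [-0.076, -0.997, -0.0], [-0.0, 0.0, -1.0]]
force: [0.2, 0.5, 0.7]
gripper_width: 0.0853
grasp_force: 0.0
[320.54367504 317.63993892]
0.74 [314.4, 302.0] 8996
```

View pics/w1.png

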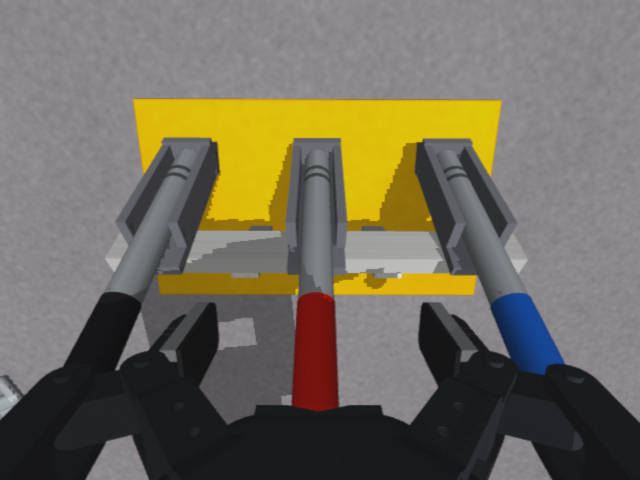

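The red sleeve is centred between the open pads (about column 316, row 350), and both neighbouring stems are clear of the fingers. Closing, then withdrawing along the rod axis.

```bash
python3 -m jog '[{"delta_pos":[0,0,0],"yaw":0},{"delta_pos":[0,0,0],"yaw":0},{"delta_pos":[0,0,0],"yaw":0},{"delta_pos":[0,0,0],"yaw":0},{"delta_pos":[0,0,0],"yaw":0}]' 0
python3 -m jog '[{"delta_pos":[0,0,0],"yaw":0},{"delta_pos":[0,0,0],"yaw":0},{"delta_pos":[0,0,0],"yaw":0}]'
```

```text
t: 3.8
position: [0.5319, 0.1733, 0.1266]
tool_rot: [[0.997, -0.074, 0.0], [-0.074, -0.997, -0.0], [0.0, 0.0, -1.0]]
force: [-1.5, -0.5, 3.0]
gripper_width: 0.0146
grasp_force: 58.4
t: 4.1
position: [0.532, 0.1732, 0.1266]
tool_rot: [[0.997, -0.074, -0.0], [-0.074, -0.997, -0.0], [-0.0, 0.0, -1.0]]
force: [-2.3, -0.7, 3.3]
gripper_width: 0.0149
grasp_force: 58.4
```

```bash
python3 -m jog '[{"delta_pos":[-10,0.8,17.3],"yaw":0},{"delta_pos":[-20,1.5,34.6],"yaw":0},{"delta_pos":[-30,2.3,52],"yaw":0},{"delta_pos":[-40,3,69.3],"yaw":0},{"delta_pos":[-50,3.8,86.6],"yaw":0}]'
python3 -m jog '[{"delta_pos":[0,0,30],"yaw":0},{"delta_pos":[0,0,60],"yaw":0},{"delta_pos":[0,0,80],"yaw":0},{"delta_pos":[0,0,80],"yaw":0}]'
python3 - <<'E'
from h import *
save("s2.png",manip.read_camera("scene"))
save("w2.png",manip.read_camera("wrist"))
print(manip.get_obs()["joints"])
E
```

```text
t: 4.6
position: [0.4814, 0.1771, 0.213]
tool_rot: [[0.997, -0.074, -0.0], [-0.074, -0.997, 0.0], [-0.0, -0.0, -1.0]]
force: [-0.0, 0.2, -0.3]
gripper_width: 0.0148
grasp_force: 59.0
t: 5.0
position: [0.4834, 0.1774, 0.2958]
tool_rot: [[0.997, -0.074, 0.006], [-0.074, -0.997, 0.001], [0.006, -0.002, -1.0]]
force: [0.4, -0.0, -0.5]
gripper_width: 0.0146
grasp_force: 58.9
[ 1.30943967e-01 -1.27502424e-01  1.83655259e+00  1.17328039e-04
  1.43357095e+00  1.77589116e+00]
```

View pics/s2.png

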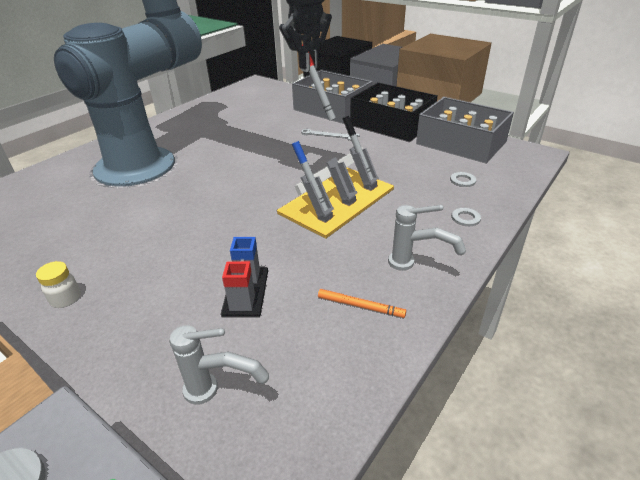

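The red stem is out and held tilted with its foot at about (332,117). Blue and black are undisturbed in the rack. Carrying it to the red pocket, turning it so that it leans along the pocket walls.

```bash
python3 -m jog '[{"delta_pos":[8,-42,0],"yaw":0.07},{"delta_pos":[17,-84,0],"yaw":0.14},{"delta_pos":[25,-127,0],"yaw":0.21},{"delta_pos":[34,-169,0],"yaw":0.28},{"delta_pos":[42,-211,0],"yaw":0.345}]'
python3 -m jog '[{"delta_pos":[8,-42,-10],"yaw":0.07},{"delta_pos":[17,-84,-20],"yaw":0.14},{"delta_pos":[25,-127,-40],"yaw":0.21},{"delta_pos":[34,-169,-60],"yaw":0.28},{"delta_pos":[42,-211,-80],"yaw":0.345}]'
python3 -m jog '[{"delta_pos":[0,0,0],"yaw":0},{"delta_pos":[0,0,0],"yaw":0}]'
python3 - <<'E'
from h import *
o=manip.get_obs(); P=o["position"];R=o["tool_rot"]
for n in("wrist","top"):
    im=manip.read_camera(n).copy(); C=cal(n)
    foot=np.array(P)+np.array(R)@[.0648,0,.0926]; print("foot",foot,proj(n,foot,C),"grasp",proj(n,np.array(P)+[0,0,.019],C))
    for X,c in((foot,(0,255,0)),((.6192,-.2083,.09),(255,255,0))): cv2.circle(im,tuple(int(v) for v in proj(n,X,C)),3,c,1)
    np.save(n,im); 
a=np.load("wrist.npy");b=np.load("top.npy")
save("m3.png",np.hstack([cv2.resize(a,(480,360)),cv2.resize(b[200:320,320:420],(300,360))]))
E
```

```text
t: 5.6
position: [0.5231, -0.0354, 0.2902]
tool_rot: [[0.963, 0.27, -0.004], [0.27, -0.963, 0.001], [-0.003, -0.002, -1.0]]
force: [0.2, 0.4, -0.8]
gripper_width: 0.0146
grasp_force: 58.9
t: 6.1
position: [0.5649, -0.2461, 0.2092]
tool_rot: [[0.815, 0.58, -0.003], [0.58, -0.815, 0.002], [-0.001, -0.004, -1.0]]
force: [0.9, -0.3, -0.5]
gripper_width: 0.0149
grasp_force: 58.9
t: 6.3
position: [0.5645, -0.2449, 0.2094]
tool_rot: [[0.817, 0.576, -0.005], [0.576, -0.817, 0.004], [-0.002, -0.006, -1.0]]
force: [0.1, 0.7, -0.6]
gripper_width: 0.0147
grasp_force: 59.0
foot [ 0.61707257 -0.207231    0.11664609] [318.78290169 158.3414598 ] grasp [319.40117294 329.22642821]
foot [ 0.61707257 -0.207231    0.11664609] [397.16937976 259.63687154] grasp [432.26641707 284.57349797]
```

View pics/m3.png

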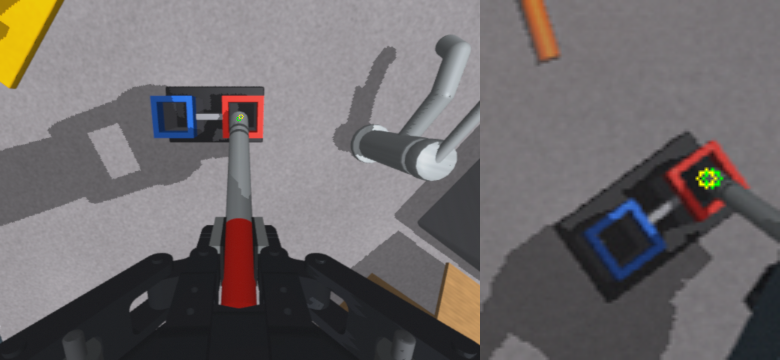

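The foot model matches the picture: the predicted foot, the seen foot and the red rim centre all coincide within about 2 mm. Lowering the foot 12 mm into the pocket.

```bash
python3 -m jog '[{"delta_pos":[4.5,0.5,-6],"yaw":0},{"delta_pos":[4.5,0.5,-16],"yaw":0},{"delta_pos":[4.5,0.5,-28],"yaw":0},{"delta_pos":[4.5,0.5,-38],"yaw":0},{"delta_pos":[4.5,0.5,-38],"yaw":0}]'
```

```text
t: 6.9
position: [0.5692, -0.2434, 0.1721]
tool_rot: [[0.816, 0.578, -0.004], [0.578, -0.816, 0.003], [-0.002, -0.004, -1.0]]
force: [-0.8, -0.2, -1.9]
gripper_width: 0.0146
grasp_force: 59.0
```

```bash
python3 -m jog '[{"delta_pos":[5,3.5,0],"yaw":0},{"delta_pos":[10.6,7.5,3],"yaw":0},{"delta_pos":[15.5,11,4],"yaw":0},{"delta_pos":[20.4,14.4,5],"yaw":0},{"delta_pos":[20.4,14.4,5],"yaw":0}]'
```

```text
t: 7.4
position: [0.5919, -0.2297, 0.1807]
tool_rot: [[0.816, 0.578, 0.002], [0.578, -0.816, -0.0], [0.001, 0.001, -1.0]]
force: [-2.0, -2.6, -0.3]
gripper_width: 0.0146
grasp_force: 58.9
```

```bash
python3 -m jog '[{"delta_pos":[5,3.5,0],"yaw":0},{"delta_pos":[10,7,0],"yaw":0},{"delta_pos":[14,10,-1],"yaw":0},{"delta_pos":[18,12.7,-2],"yaw":0},{"delta_pos":[18,12.7,-2],"yaw":0}]'
python3 - <<'E'
from h import *
a=manip.read_camera("wrist");b=manip.read_camera("scene")
save("m4.png",np.hstack([cv2.resize(a,(480,360)),cv2.resize(b[190:310,190:290],(300,360))]))
E
```

```text
t: 7.9
position: [0.6093, -0.2168, 0.1773]
tool_rot: [[0.816, 0.578, 0.0], [0.578, -0.816, 0.001], [0.001, -0.0, -1.0]]
force: [-2.1, -2.3, -1.1]
gripper_width: 0.0148
grasp_force: 58.5
```

View pics/m4.png

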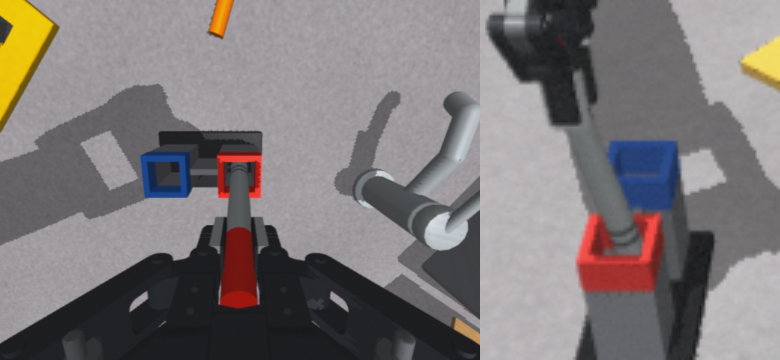

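The foot is inside the red rim against the far wall, and the rod has turned to about 9° in the pads. Finishing the uprighting while lowering.

```bash
python3 -m jog '[{"delta_pos":[4,3,-4],"yaw":0},{"delta_pos":[8,6,-10],"yaw":0},{"delta_pos":[11,7.7,-18],"yaw":0},{"delta_pos":[11,7.7,-26],"yaw":0},{"delta_pos":[10,7,-32],"yaw":0}]'
python3 -m jog '[{"delta_pos":[-1,-0.7,-7],"yaw":0},{"delta_pos":[-2,-1.4,-14],"yaw":0},{"delta_pos":[-2,-1.4,-20],"yaw":0},{"delta_pos":[-2,-1.4,-20],"yaw":0}]'
```

```text
t: 8.5
position: [0.6189, -0.2096, 0.1444]
tool_rot: [[0.816, 0.578, -0.0], [0.578, -0.816, 0.002], [0.001, -0.001, -1.0]]
force: [-0.8, 0.6, -1.0]
gripper_width: 0.0146
grasp_force: 58.5
t: 8.9
position: [0.6163, -0.2113, 0.1245]
tool_rot: [[0.816, 0.577, -0.001], [0.577, -0.816, 0.001], [-0.0, -0.002, -1.0]]
force: [0.5, -0.8, -0.8]
gripper_width: 0.0146
grasp_force: 58.5
```

```bash
python3 -m jog '[{"delta_pos":[0,0,-2],"yaw":0},{"delta_pos":[0,0,-2],"yaw":0},{"delta_pos":[0,0,-2],"yaw":0},{"delta_pos":[0,0,-2],"yaw":0},{"delta_pos":[0,0,-2],"yaw":0}]' 0.5
python3 -m jog '[{"delta_pos":[0,0,30],"yaw":0},{"delta_pos":[0,0,70],"yaw":0},{"delta_pos":[0,0,110],"yaw":0},{"delta_pos":[0,0,110],"yaw":0}]'
python3 - <<'E'
from h import *
a=manip.read_camera("wrist");b=manip.read_camera("scene")
save("m5.png",np.hstack([cv2.resize(a,(480,360)),cv2.resize(b[190:310,190:290],(300,360))]))
E
```

```text
t: 9.4
position: [0.617, -0.2118, 0.1242]
tool_rot: [[0.816, 0.578, 0.001], [0.578, -0.816, -0.0], [0.0, 0.001, -1.0]]
force: [0.2, -0.6, -0.0]
gripper_width: 0.0427
grasp_force: 0.0
t: 9.8
position: [0.6201, -0.2134, 0.2421]
tool_rot: [[0.816, 0.578, 0.012], [0.578, -0.816, -0.006], [0.006, 0.012, -1.0]]
force: [0.1, -0.7, 1.3]
gripper_width: 0.043
grasp_force: 0.0
```

View pics/m5.png

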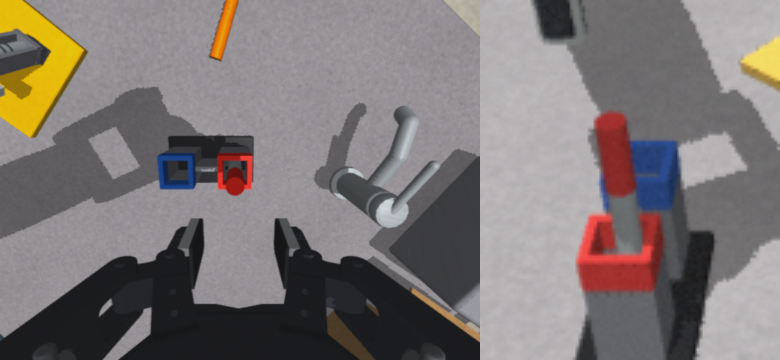

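The red stem stands upright in the red pocket (crop 620,180). Now the blue stem.

```bash
python3 -m jog '[{"delta_pos":[-11,37,0],"yaw":-0.086},{"delta_pos":[-23,75,0],"yaw":-0.172},{"delta_pos":[-34,112,0],"yaw":-0.258},{"delta_pos":[-46,150,0],"yaw":-0.345}]' 1
python3 -m jog '[{"delta_pos":[-11,37,0],"yaw":-0.086},{"delta_pos":[-23,75,0],"yaw":-0.172},{"delta_pos":[-34,112,0],"yaw":-0.258},{"delta_pos":[-46,150,0],"yaw":-0.345},{"delta_pos":[-46,150,0],"yaw":-0.345}]'
python3 -m jog '[{"delta_pos":[0,0,0],"yaw":0},{"delta_pos":[0,0,0],"yaw":0}]'
python3 - <<'E'
from h import *
manip.read_camera("wrist"); C=cal("wrist")
r=manip.trace("wrist","stem_blue")
for X in([.525,.089,.145],[.5903,.0834,.034]):print(proj("wrist",X,C))
for q in r[:2]:
    v,u=np.nonzero(q["pixels"]); print(q["conf"],q["xy"],u.min(),u.max(),v.min(),v.max(),np.median(u))
E
```

```text
t: 10.3
position: [0.5692, -0.0602, 0.2315]
tool_rot: [[0.965, 0.264, -0.004], [0.264, -0.965, 0.001], [-0.003, -0.002, -1.0]]
force: [0.4, 0.1, -0.7]
gripper_width: 0.0853
grasp_force: 0.0
t: 10.8
position: [0.5223, 0.0917, 0.2317]
tool_rot: [[0.998, -0.07, -0.004], [-0.07, -0.998, 0.001], [-0.004, -0.001, -1.0]]
force: [0.1, -0.2, -0.3]
gripper_width: 0.0852
grasp_force: 0.0
t: 11.0
position: [0.5247, 0.0875, 0.2329]
tool_rot: [[0.997, -0.074, -0.002], [-0.074, -0.997, -0.0], [-0.002, 0.0, -1.0]]
force: [-0.6, -0.6, -0.6]
gripper_width: 0.0853
grasp_force: 0.0
[316.73219251 250.59341811]
[317.74513035 151.93927254]
0.88 [317.5, 229.4] 304 330 147 294 317.0
```

Prediction and trace agree (column 317). Descend, grip, withdraw.

```bash
python3 -m jog '[{"delta_pos":[0,1.5,-35],"yaw":0},{"delta_pos":[0,1.5,-70],"yaw":0},{"delta_pos":[0,1.5,-106],"yaw":0},{"delta_pos":[0,1.5,-106],"yaw":0},{"delta_pos":[0,1.5,-106],"yaw":0}]'
python3 -m jog '[{"delta_pos":[0,0,0],"yaw":0},{"delta_pos":[0,0,0],"yaw":0},{"delta_pos":[0,0,0],"yaw":0},{"delta_pos":[0,0,0],"yaw":0},{"delta_pos":[0,0,0],"yaw":0}]' 0
python3 -m jog '[{"delta_pos":[0,0,0],"yaw":0},{"delta_pos":[0,0,0],"yaw":0}]'
```

```text
t: 11.6
position: [0.525, 0.0891, 0.1281]
tool_rot: [[0.997, -0.075, -0.001], [-0.075, -0.997, 0.0], [-0.001, 0.0, -1.0]]
force: [-0.1, 0.4, 0.5]
gripper_width: 0.0857
grasp_force: 0.0
t: 12.1
position: [0.5251, 0.0896, 0.1285]
tool_rot: [[0.997, -0.074, 0.001], [-0.074, -0.997, -0.001], [0.001, 0.0, -1.0]]
force: [-1.0, -1.4, 3.9]
gripper_width: 0.0146
grasp_force: 58.3
t: 12.3
position: [0.5251, 0.0895, 0.1286]
tool_rot: [[0.997, -0.074, 0.0], [-0.074, -0.997, -0.001], [0.0, 0.001, -1.0]]
force: [-1.4, -1.0, 6.2]
gripper_width: 0.0147
grasp_force: 58.4
```

```bash
python3 -m jog '[{"delta_pos":[-10,0.8,17.3],"yaw":0},{"delta_pos":[-20,1.5,34.6],"yaw":0},{"delta_pos":[-30,2.3,52],"yaw":0},{"delta_pos":[-40,3,69.3],"yaw":0},{"delta_pos":[-50,3.8,86.6],"yaw":0}]'
python3 -m jog '[{"delta_pos":[0,0,30],"yaw":0},{"delta_pos":[7,-35,55],"yaw":0.086},{"delta_pos":[13,-70,55],"yaw":0.172},{"delta_pos":[20,-105,55],"yaw":0.258},{"delta_pos":[26.5,-140,55],"yaw":0.345}]'
python3 -m jog '[{"delta_pos":[7,-35,-15],"yaw":0.086},{"delta_pos":[13,-70,-30],"yaw":0.172},{"delta_pos":[20,-105,-45],"yaw":0.258},{"delta_pos":[26.5,-141,-60],"yaw":0.345},{"delta_pos":[26.5,-141,-60],"yaw":0.345}]'
python3 -m jog '[{"delta_pos":[0,0,0],"yaw":0},{"delta_pos":[0,0,0],"yaw":0}]'
python3 - <<'E'
from h import *
o=manip.get_obs(); P=np.array(o["position"]);R=np.array(o["tool_rot"])
im=manip.read_camera("wrist").copy(); C=cal("wrist")
foot=P+R@[.0655,0,.0946]; B=np.array([.5793,-.1517,.09]); d=(foot-B)
print("P",P,"foot",foot,"u",d@[.817,.577,0],"lat",d@[-.577,.817,0])
for X,c in((foot,(0,255,0)),(B,(255,255,0)),(B+[0.0399,-.0566,0],(255,255,0))): cv2.circle(im,tuple(int(v) for v in proj("wrist",X,C)),3,c,1)
save("w6.png",im)
E
```

```text
t: 12.8
position: [0.4743, 0.0937, 0.2146]
tool_rot: [[0.997, -0.074, -0.0], [-0.074, -0.997, 0.001], [-0.0, -0.001, -1.0]]
force: [0.4, 0.1, -0.9]
gripper_width: 0.0144
grasp_force: 59.0
t: 13.3
position: [0.5013, -0.0475, 0.269]
tool_rot: [[0.962, 0.271, 0.0], [0.271, -0.962, 0.001], [0.0, -0.001, -1.0]]
force: [-0.4, 0.1, -1.5]
gripper_width: 0.0145
grasp_force: 58.9
t: 13.8
position: [0.5267, -0.1902, 0.206]
tool_rot: [[0.818, 0.575, -0.004], [0.575, -0.818, 0.002], [-0.002, -0.004, -1.0]]
force: [0.6, 0.5, -1.3]
gripper_width: 0.0148
grasp_force: 58.8
t: 14.0
position: [0.5279, -0.1867, 0.2095]
tool_rot: [[0.816, 0.578, 0.0], [0.578, -0.816, 0.0], [0.0, -0.0, -1.0]]
force: [-0.2, -0.2, -0.7]
gripper_width: 0.0146
grasp_force: 58.8
P [ 0.52787702 -0.18668088  0.20952671] foot [ 0.58134867 -0.14878856  0.11495206] u 0.003353665575151293 lat 0.0011965676179758785
```

View pics/w6.png

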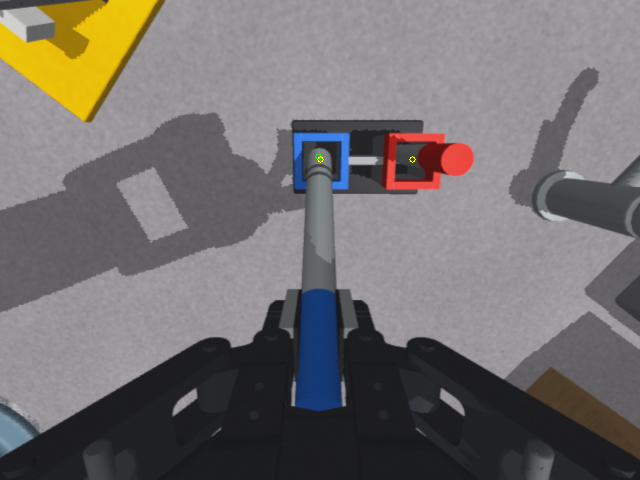

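The blue foot (320,160) sits over the blue pocket, and red stands in its own. Repeating the sequence that worked for red.

```bash
python3 -m jog '[{"delta_pos":[0.5,-1,-6],"yaw":0},{"delta_pos":[0.5,-1,-16],"yaw":0},{"delta_pos":[0.5,-1,-28],"yaw":0},{"delta_pos":[0.5,-1,-37],"yaw":0},{"delta_pos":[0.5,-1,-37],"yaw":0}]'
python3 -m jog '[{"delta_pos":[5,3.5,0],"yaw":0},{"delta_pos":[10.6,7.5,3],"yaw":0},{"delta_pos":[15.5,11,4],"yaw":0},{"delta_pos":[20.4,14.4,5],"yaw":0},{"delta_pos":[20.4,14.4,5],"yaw":0}]'
python3 -m jog '[{"delta_pos":[5,3.5,0],"yaw":0},{"delta_pos":[10,7,0],"yaw":0},{"delta_pos":[14,10,-1],"yaw":0},{"delta_pos":[18,12.7,-2],"yaw":0},{"delta_pos":[18,12.7,-2],"yaw":0}]'
```

```text
t: 14.55
position: [0.5272, -0.1876, 0.17]
tool_rot: [[0.816, 0.578, -0.003], [0.578, -0.816, 0.002], [-0.001, -0.004, -1.0]]
force: [-0.4, -0.1, -1.5]
gripper_width: 0.0147
grasp_force: 58.9
t: 15.05
position: [0.5498, -0.1737, 0.1783]
tool_rot: [[0.816, 0.578, 0.002], [0.578, -0.816, -0.0], [0.001, 0.001, -1.0]]
force: [-1.9, -1.2, 0.1]
gripper_width: 0.0151
grasp_force: 60.0
t: 15.55
position: [0.5671, -0.1608, 0.1749]
tool_rot: [[0.816, 0.578, -0.0], [0.578, -0.816, 0.001], [0.0, -0.0, -1.0]]
force: [-1.6, -1.7, -1.1]
gripper_width: 0.0147
grasp_force: 59.3
```

```bash
python3 -m jog '[{"delta_pos":[5,3.5,-4],"yaw":0},{"delta_pos":[9,6.5,-10],"yaw":0},{"delta_pos":[12.5,8.8,-18],"yaw":0},{"delta_pos":[12.5,8.8,-26],"yaw":0},{"delta_pos":[11.5,8,-32],"yaw":0}]'
python3 -m jog '[{"delta_pos":[-1,-0.7,-6],"yaw":0},{"delta_pos":[-2,-1.4,-12],"yaw":0},{"delta_pos":[-2,-1.4,-17],"yaw":0},{"delta_pos":[-2,-1.4,-17],"yaw":0}]'
python3 -c "
from h import *
save('w7.png',manip.read_camera('wrist'))"
```

```text
t: 16.05
position: [0.5783, -0.1527, 0.1421]
tool_rot: [[0.816, 0.578, 0.0], [0.578, -0.816, 0.002], [0.001, -0.001, -1.0]]
force: [-0.5, -0.8, -0.5]
gripper_width: 0.0143
grasp_force: 59.1
t: 16.45
position: [0.5758, -0.1544, 0.1255]
tool_rot: [[0.816, 0.577, -0.001], [0.577, -0.816, 0.001], [-0.0, -0.001, -1.0]]
force: [-0.7, -0.3, -1.5]
gripper_width: 0.0144
grasp_force: 59.1
```

View pics/w7.png

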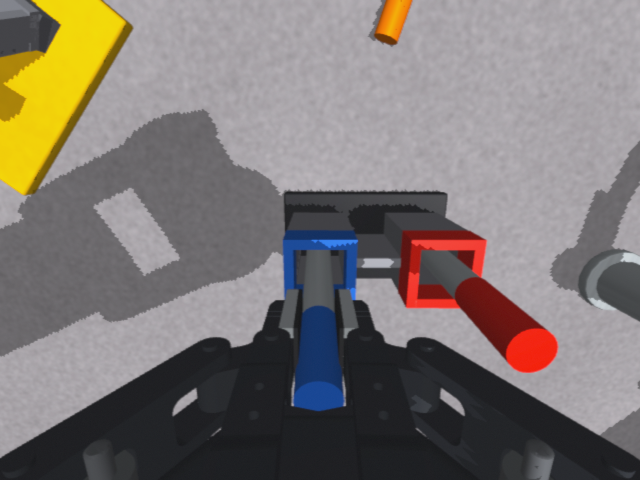

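The blue stem is deep in the blue pocket, and the red stem is untouched. Release and retract.

```bash
python3 -m jog '[{"delta_pos":[0,0,-2],"yaw":0},{"delta_pos":[0,0,-2],"yaw":0},{"delta_pos":[0,0,-2],"yaw":0},{"delta_pos":[0,0,-2],"yaw":0},{"delta_pos":[0,0,-2],"yaw":0}]' 0.45
python3 -m jog '[{"delta_pos":[0,0,30],"yaw":0},{"delta_pos":[0,0,70],"yaw":0},{"delta_pos":[0,0,110],"yaw":0},{"delta_pos":[-40,20,130],"yaw":0},{"delta_pos":[-80,40,130],"yaw":0}]'
python3 -m jog '[{"delta_pos":[-40,40,0],"yaw":0},{"delta_pos":[-80,80,0],"yaw":0},{"delta_pos":[-80,80,0],"yaw":0},{"delta_pos":[-80,80,0],"yaw":0}]'
python3 - <<'E'
from h import *
from scipy.optimize import least_squares
B={n:manip.read_camera(n) for n in("scene","top")}; C={n:cal(n) for n in B}
save("m8.png",np.hstack([cv2.resize(B["scene"][100:320,190:430],(480,440)),cv2.resize(B["top"][220:320,340:410],(308,440))]))
E
```

```text
t: 17.0
position: [0.5764, -0.1548, 0.1248]
tool_rot: [[0.816, 0.578, 0.0], [0.578, -0.816, -0.0], [0.0, 0.0, -1.0]]
force: [-1.3, -0.2, -0.7]
gripper_width: 0.0385
grasp_force: 0.0
t: 17.5
position: [0.4975, -0.1155, 0.2588]
tool_rot: [[0.816, 0.577, 0.007], [0.577, -0.816, -0.003], [0.004, 0.007, -1.0]]
force: [-0.9, -0.1, 0.3]
gripper_width: 0.0384
grasp_force: 0.0
t: 17.9
position: [0.4156, -0.0338, 0.2548]
tool_rot: [[0.815, 0.579, 0.002], [0.579, -0.815, -0.001], [0.001, 0.002, -1.0]]
force: [0.3, -0.4, 0.8]
gripper_width: 0.0385
grasp_force: 0.0
```

View pics/m8.png

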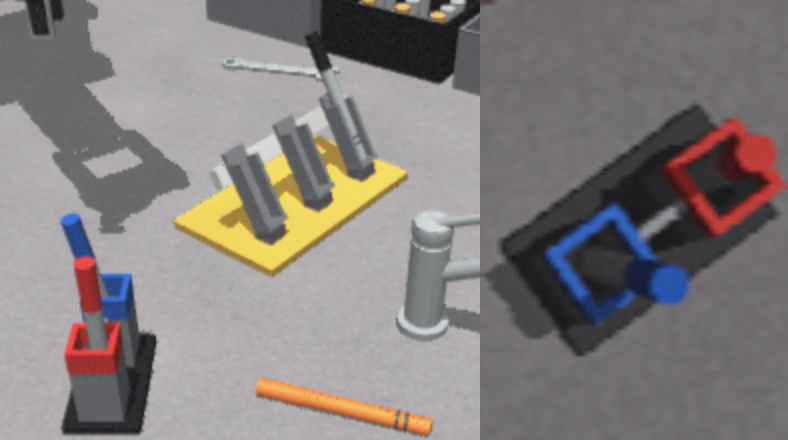

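```bash
python3 - <<'E'
from h import *
from scipy.optimize import least_squares
C={n:cal(n) for n in("scene","top")}; S=dict(red=(.6192,-.2083),blue=(.5793,-.1517)); D=dict(red=((0,150,60),(6,255,255)),blue=((105,120,60),(130,255,255)))
I={n:manip.read_camera(n) for n in C}
for k in S:
    cs={}
    for n in C:
        m=cv2.inRange(cv2.cvtColor(I[n],cv2.COLOR_RGB2HSV),*D[k]); b=np.zeros_like(m)
        x0,y0,x1,y1={"top":(340,225,425,305),"scene":(200,190,275,300)}[n]; b[y0:y1,x0:x1]=m[y0:y1,x0:x1]; cs[n]=b
    # fit stem pose: foot xy,z, tilt vector; sleeve silhouette IoU in both pictures (rim drawn too)
    th=np.linspace(0,2*np.pi,24,endpoint=False)
    def cost(p):
        t=np.array([p[3],p[4],0]); t[2]=np.sqrt(1-t@t); f=np.array(p[:3]); a=np.cross(t,[0,1,0]); a/=np.linalg.norm(a); b=np.cross(t,a); e=0
        for n in C:
            pts=[proj(n,f+s*t+.008*(np.cos(q)*a+np.sin(q)*b),C[n]) for s in(.115,.16) for q in th]
            h=cv2.convexHull(np.float32(pts)); im=np.zeros((480,640),np.uint8); cv2.fillConvexPoly(im,np.int32(np.round(h*16)),255,cv2.LINE_AA,4)
            e+=(im/255.*(cs[n]==0)).sum()
            tip=proj(n,f+.16*t,C[n])
            # coloured pixels of the stem seen above the rim and not covered
            v,u=np.nonzero(cs[n]); lim={"scene":{"red":258,"blue":232}[k]}.get(n)
            if lim: e+=((1-im/255.)*(cs[n]>0))[:lim].sum()
            else:
                g=np.array([x for x in np.c_[u,v]]); r=[proj(n,[S[k][0]+sx*.028,S[k][1]+sy*.028,.09],C[n]) for sx,sy in((1,1),(1,-1),(-1,-1),(-1,1))]
                out=[cv2.pointPolygonTest(cv2.convexHull(np.float32(r)),(float(x),float(y)),False)<0 for x,y in g]; w=np.array(out)
                e+=(1-im[v[w],u[w]]/255.).sum()
        return e+200*max(0,abs(p[0]-S[k][0])-.011)/.001+200*max(0,abs(p[1]-S[k][1])-.011)/.001
    from scipy.optimize import differential_evolution as DE
    r=DE(cost,[(S[k][0]-.012,S[k][0]+.012),(S[k][1]-.012,S[k][1]+.012),(0,.06),(-.4,.4),(-.4,.4)],maxiter=40,popsize=8,seed=1)
    print(k,r.x.round(4),"tilt",np.hypot(*r.x[3:]).round(3),r.fun)
E
```

```text
red [ 0.6294 -0.219   0.0106 -0.0586  0.0808] tilt 0.1 106.26666666666667
blue [ 0.5768 -0.1577  0.0102 -0.0596 -0.0721] tilt 0.094 134.65490196078431
```

Both feet come out at z ≈ 10 mm, which is the pocket floor. Tilts are about 0.1 rad, black is in place and the arm is clear of everything.

```bash
python3 -c "
from bench import manip
print(manip.hand_in())"
```

```text
the job is handed in; nothing more can be done
None
```

I handed the job in (no verdict came back): the last pictures show the red and blue stems on the floors of their own pockets, tilted about 0.1 rad, with the black stem still in the rack and neither tap touched.

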